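Wind the tube carrier home with the removable crank

TASK

The hand-wound tube reader has lost its crank: pick up the loose crank, fit its socket fully down onto the square shaft end on top of the reader's gear housing, and wind it counter-clockwise, two to three full turns, until the tube carrier is fully home against its end stop under the reading head. Leave the crank fitted and fully down, move the carrier only by the crank, and do not shift the other things on the bench.

Things in the scene. Friction and masses are not known exactly. Their poses are not given: they have to be found in the camera images.
- crank: Loose steel crank, 130 mm long, about 0.5 kg, standing on its hub. Origin: centre of the hub's underside, where the socket opens; z up. Hub 38 x 38 mm, 40 mm tall; square socket 22 mm wide, 34 mm deep from below, mouth chamfered 2 mm, sides along the crank's x and y. Arm along x: 20 mm wide, z 40 to 56 mm, x -38 to +74 mm. Counterweight at x = -41 mm: 28 x 40 mm, z 36 to 60 mm.
- crank_block (a point): Where to pinch the crank to fit it: centre of the top of the steel block over the hub's centre (78 mm above the crank's origin). The block is 26 mm along the crank's x and 20 mm across its y, its sides flush with the arm's, so flat sides 38 mm high stand above the hub's top; the hub sticks out 9 mm below them.
- crank_handle (a point): Point on the axis of the crank's upright black hand grip, halfway up it (crank x = +62, y = 0, z = 95 mm), 62 mm from the turning axis; axes as the crank's. The grip is round, 22 mm in diameter, from z 60 to 130 mm, and spins freely on its pin, so it can be held while the crank is wound.
- shaft_seat (a point): Point on the shaft's axis at the collar on which the hub must come to rest, 100 mm above the bench. Axes are the reader's; they do not turn with the shaft. The shaft end is 20 mm square and stands 30 mm up from here, top edges chamfered 2.5 mm wide over the last 5 mm. It needs about 0.1 N m to turn.
- shaft_top (a point): Centre of the shaft end's top, 130 mm above the bench; axes are the reader's. The angle of the square differs every time and is not reported: with the crank resting lightly on it, turn the crank until it drops over. Any of the four quarter-turn positions will do; it drops within about 5 degrees of square.
- reader: The tube reader, fixed; origin on the bench under the shaft's axis. White gear housing 90 x 90 mm about the axis, top at 100 mm. Bed beside it at x 45 to 195, y -150 to 310 mm (reader's axes); tube caps on the carrier reach 131 mm above the bench; the overhanging reading head spans x 23 to 128, y 190 to 300 mm, up to 200 mm high.
- carrier (a joint): Travel of the tube carrier along the reader's +y, in m: 0.16 is fully home against the end stop; it starts between 0.02 and 0.06. The shaft is geared to it: one counter-clockwise turn seen from above moves it 50 mm towards home (8 mm per rad). It stays where it is left.
- carrier_plate (a point): Centre of the top of the carrier's aluminium plate (110 x 100 mm), which holds a grey block with six capped tubes.
- beaker: Glass beaker, 72 mm wide, 90 mm high; origin at its foot. Leave it.
- flask: Conical glass flask, 84 mm wide, 130 mm high; origin at its foot. Leave it.
- reagent: Amber bottle, 60 mm wide, 120 mm high; origin at its foot. Leave it.
- dishes: Stack of three culture dishes, 91 mm wide, 39 mm high; origin at its foot. Leave it.
- tube_rack: Grey tube rack, 70 x 120 mm, 90 mm high with its tubes; origin at its foot. Leave it.
- spatula: Steel spatula, 170 mm long, lying flat. Leave it.

How it is judged (in metres and radians):
On the way, in this order (a step that is already met when the one before it is completed fails the run):
1. the crank is fully down on the square shaft end (horizontal distance between crank and shaft_seat below 0.005 m and z of crank in the frame of shaft_seat below 0.006 m and angle between crank's own z axis and vertical below 0.12 rad), for 0.2 s.
2. with the crank still on the shaft, the carrier has been wound past 0.10 m of its travel (horizontal distance between crank and shaft_seat below 0.005 m and value of joint carrier above 0.1 m), for 0.05 s.
At the end, for the whole second after the job is handed in: The carrier stands within 4 mm of its end stop (travel over 0.156 m) and at rest; the crank is on the shaft, its socket mouth within 6 mm of the collar in height and 5 mm of the axis, upright within 0.12 rad, at rest (all of step 1 and value of joint carrier above 0.156 m and linear speed of crank below 0.02 m/s and velocity of joint carrier between -0.005 and 0.005 m/s); the robot touches nothing.
It fails at once if the robot pushes the carrier directly (over 2 N) (contact force between any of the fingers, the arm and carrier above 2 N).
It fails at once if a bystander (beaker, flask, bottle, dishes, rack or spatula) is shifted by more than 30 mm (distance of any of beaker, flask, reagent, dishes, tube_rack, spatula from where it was at the start of the episode above 0.03 m).
It also fails if it takes over 69 s, if anything falls off the work surface, if the arm or the gripper's body presses on something with over 40 N, if the wrist force passes 120 N, or if a joint passes its speed limit or range.

ROBOT

A 6-joint arm with a two-finger parallel gripper is mounted at the origin on the work surface. World frame = base frame: x ahead of the robot, y to its left, z up, the work surface at z = 0. Lengths are in mm, angles in rad, forces in N, time in s.
With the tool pointing down it reaches from about 300 to 775 mm from the base axis. Payload 14.6 kg.
Tool frame: the origin (TCP) lies midway between the tips of the shut fingers; the grasp point (between the pads) lies 19 mm behind it; z points along the fingers, y is the direction in which the jaws open and shut (so a half turn about z gives the same grasp; the last joint's range is limited). The gripper opens to 94 mm and grips with 3 to 60 N. Pads are 16 mm wide; open, the fingers measure 119 mm over their backs; the gripper's body (75 mm by 177 mm) begins 78 mm behind the grasp point.
Start: joints at [-1.3, 0.3, 1.521, -0, 1.321, -0.067], TCP at [182.269, -518.909, 174.246] pointing down, gripper open.
Joint ranges: [-3.03, 3.03], [-0.79, 2.21], [0.23, 2.52], [-1.04, 4.18], [0, 3.07], [-2.55, 2.55]. Speed limits (rad/s): [2.22, 2.22, 2.57, 3.14, 3.14, 3.14].

INTERFACE

Orientations are given as [roll, pitch, yaw] about the fixed x, y, z axes, in that order (R = Rz(yaw) Ry(pitch) Rx(roll)).
In Python, from cell import read_state, camera, get_calibration, sign_off gives the robot as it stands.
- The arm moves only by the tool carry_out, never from a script. Its argument "series" is a list of rows, each an object with "delta_pos": the shift along the world's x, y, z in mm, a list of three; "turn": the turn, a rotation vector about the world's x, y, z in rad, a list of three; "hand": the opening, from 0 (shut) to 1 (fully open). A call has 1 to 8 rows; each row is the pose to reach, as a shift and turn from the pose commanded when the call began; what a row does not reach only later rows make up. A row lasts 1/8 s, in which the tool goes at most 62.5 mm and 10.7 degrees, less where a joint would pass 70% of its speed; a pose out of reach is approached as far as the arm can. A call with a gripper value outside its range is refused whole. The fingers move at their own pace and stop on an object; "squeeze" is the grip in N (left out, the last holds). Time passes only in rows, so rows that repeat a pose let the fingers close. It gives the time, the measured TCP pose, the force and the opening at its end, in the units of the state.
- read_state(): the state, without advancing time (a new reading comes with each control period).
- camera(name): name is "side" or "top"; returns the picture (384x512x3 uint8, red, green, blue); there is no depth.
- get_calibration(name): a dict with "intrinsics" (3x3 intrinsics, pixels), "k1" (the pictures are not rectified: a ray, as slopes to the right and down, at radius r is drawn at 1 + k1 r^2 times it, then the intrinsics apply), "pose" (4x4, takes a point from camera to world coordinates). Camera axes: x right, y down, z forward; pixel columns grow to the right and rows downward; lengths in mm; the calibration is good to about 2 mm. A picture is of the moment at which its call begins. get_calibration takes no time and is no camera call.
- sign_off(): hands the job in, once; it reports no verdict.
The state is a dict: "clock": time; "joints": joint angles; "qd": joint speeds; "effort": joint torques, N m; "eef_pos": TCP position; "eef_rot": TCP orientation; "wrist_force": force on the tool from outside, world axes, zero at the start; "moment": the same for the moment, N m; "finger_gap": finger opening in mm.
Only numpy, scipy, OpenCV 4.12 (cv2) and the standard library are available. Lean on these libraries where they do the work, as an engineer would, in place of code of your own. Each camera call takes 0.05 s, during which the arm holds its last target.

## Working session

There is one attempt and no reset: what is moved stays moved. The work goes in short steps, Python scripts to look and compute and a tool call to move; the robot and the scene stay as the last step left them, time stands still between calls to the robot, and variables do not carry over. Pictures are saved under pics/ and viewed, and the job is handed in when it is done.

Besides the shell and the picture viewer there is one more tool, called after "Emit:" as a command line: name --argument value ..., lists and objects as JSON in quotes. carry_out: Moves the arm, as the interface text tells. Its arguments: {"type":"object","properties":{"series":{"type":"array"},"squeeze":{"type":"number"}},"required":["series"]}

```bash
ls; mkdir -p pics
python3 - <<'E'
from cell import *
import cv2,json
for n in("side","top"):
    cv2.imwrite(f"pics/{n}0.png",cv2.resize(camera(n),(800,600),interpolation=cv2.INTER_CUBIC)[...,::-1])
    c=get_calibration(n);print(n,c)
print(read_state())
E
```

```text
pics
side {'intrinsics': array([[365.13424764,   0.        , 251.48400976],
       [  0.        , 365.13424764, 189.44660894],
       [  0.        ,   0.        ,   1.        ]]), 'k1': -0.07083198046774948, 'pose': array([[-9.99912507e-01,  9.02720673e-03,  9.66893223e-03,
         4.92119780e+02],
       [-3.60906188e-03,  5.17038960e-01, -8.55954256e-01,
         8.72239541e+02],
       [-1.27260907e-02, -8.55914262e-01, -5.16961143e-01,
         6.43108654e+02],
       [ 0.00000000e+00,  0.00000000e+00,  0.00000000e+00,
         1.00000000e+00]])}
top {'intrinsics': array([[369.0107332 ,   0.        , 250.03365695],
       [  0.        , 369.0107332 , 193.99077905],
       [  0.        ,   0.        ,   1.        ]]), 'k1': -0.020116835152799998, 'pose': array([[ 5.96265334e-03, -9.93876051e-01,  1.10339663e-01,
         3.95102001e+02],
       [-9.99979184e-01, -6.19828640e-03, -1.79263914e-03,
        -3.17117994e+01],
       [ 2.46557794e-03, -1.10326677e-01, -9.93892321e-01,
         1.04918068e+03],
       [ 0.00000000e+00,  0.00000000e+00,  0.00000000e+00,
         1.00000000e+00]])}
{'clock': 0.1, 'joints': array([-1.29963045e+00,  3.00393909e-01,  1.52148914e+00,  1.33457530e-05,
        1.32071007e+00, -6.66187221e-02]), 'qd': array([-6.09214330e-04, -1.11159049e-03, -2.54161314e-03, -3.30372358e-04,
       -3.57405122e-05,  3.46749453e-04]), 'effort': array([ 1.97873094e-03, -5.32644510e+01, -3.53286195e+01,  7.09493179e-02,
        2.34949740e-02, -8.28738712e-05]), 'eef_pos': array([ 182.19098615, -518.67520161,  173.76758258]), 'eef_rot': array([-3.14059527e+00, -7.94991258e-05,  3.37781250e-01]), 'wrist_force': array([ 0.71812929,  0.25710548, -0.09406565]), 'moment': array([0.01515461, 0.04025806, 0.00268384]), 'finger_gap': 93.8651484235372}
```

View pics/side0.png

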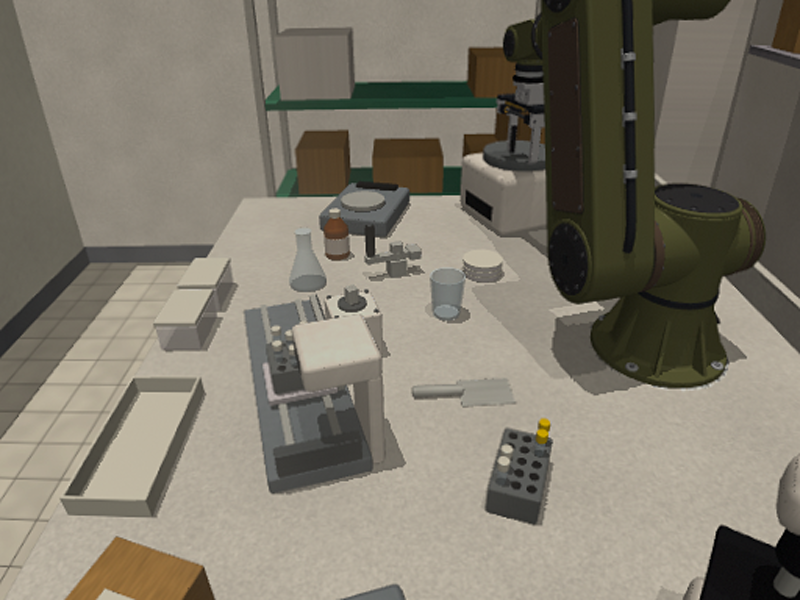

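View pics/top0.png

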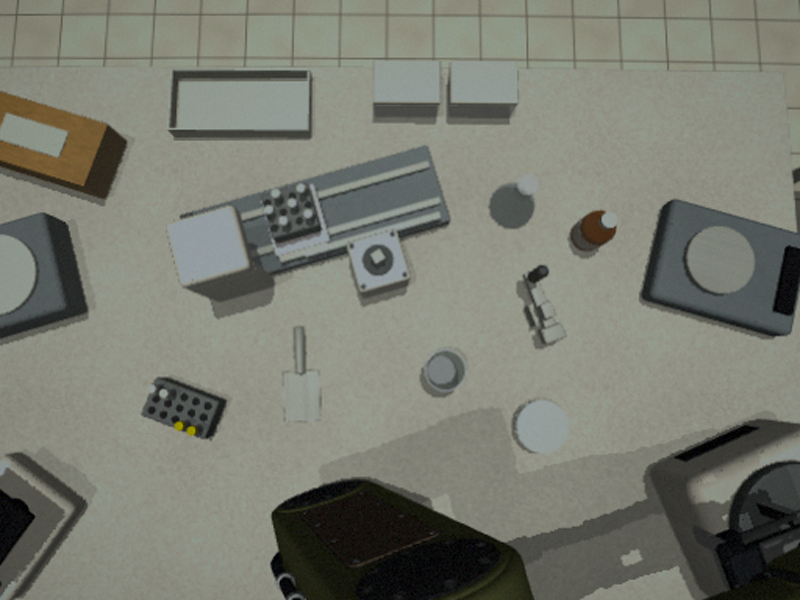

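The side view shows the crank at about (398,262) and the shaft at (350,298). In the top view the crank block is near (545,310), its grip at (538,272), and the shaft square at (378,257). I'll enlarge these areas.

Run:
```python
from cell import *
import cv2
t=camera("top")[...,::-1];s=camera("side")[...,::-1]
cv2.imwrite("pics/raw_t.png",t);cv2.imwrite("pics/raw_s.png",s)
def crop(im,x0,y0,w,h,f,n):
    cv2.imwrite(n,cv2.resize(im[y0:y0+h,x0:x0+w],None,fx=f,fy=f,interpolation=cv2.INTER_CUBIC))
crop(t,320,155,60,75,8,"pics/t_crank.png")
crop(t,210,130,80,70,8,"pics/t_shaft.png")
crop(s,200,130,90,110,5,"pics/s_both.png")
```

```text
(no output)
```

View pics/t_crank.png

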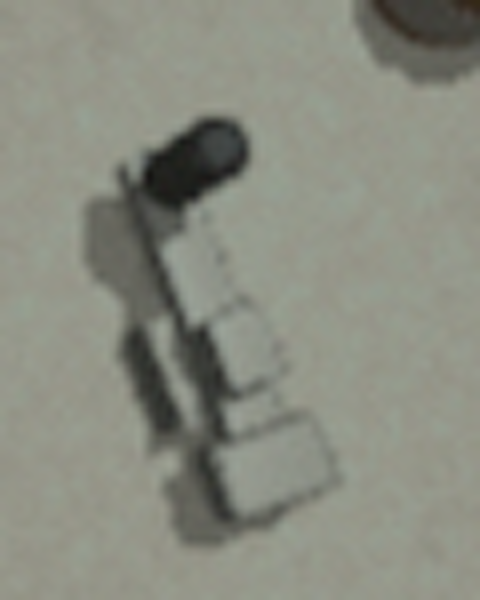

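View pics/t_shaft.png

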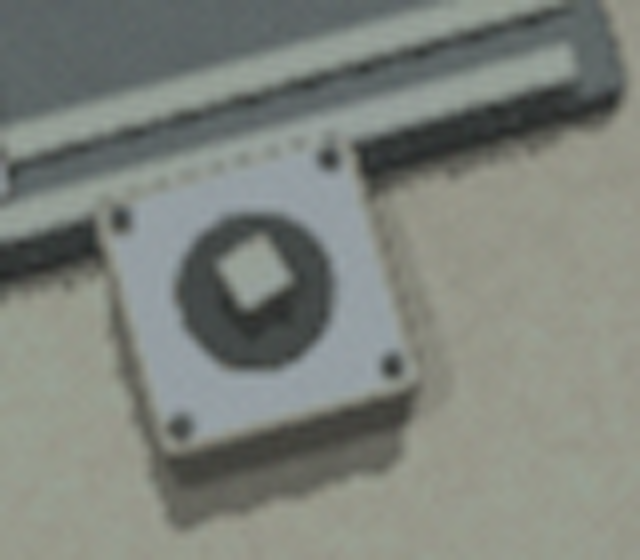

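View pics/s_both.png

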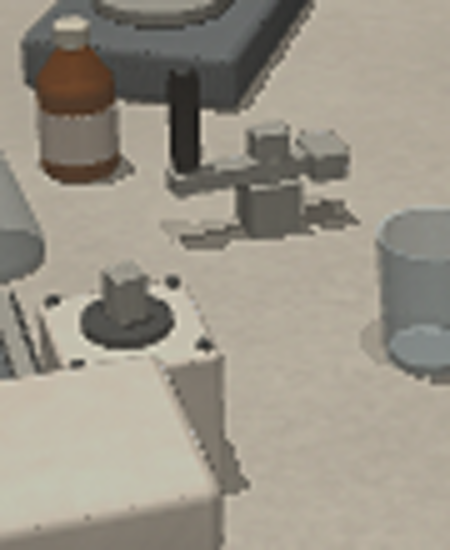

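```bash
cat > h.py <<'E'
from cell import *
import numpy as np, cv2
from scipy.optimize import least_squares
def proj(n,P):
    c=get_calibration(n);T=np.linalg.inv(c["pose"]);P=np.atleast_2d(P)
    q=P@T[:3,:3].T+T[:3,3]
    return cv2.projectPoints(q,np.zeros(3),np.zeros(3),c["intrinsics"],np.array([c["k1"],0,0,0.]))[0][:,0]
def ray(n,uv,z):
    c=get_calibration(n)
    s=cv2.undistortPointsIter(np.array([[uv]],float),c["intrinsics"],np.array([c["k1"],0,0,0.]),None,None,(3,100,1e-12))[0,0]
    d=c["pose"][:3,:3]@np.array([*s,1]);o=c["pose"][:3,3]
    return o+d*(z-o[2])/d[2]
def cp(x,y,x0,y0,f): return ((x+.5)/f-.5+x0,(y+.5)/f-.5+y0)
E
python3 - <<'E'
from h import *
T=lambda x,y:cp(x,y,320,155,8)
S=lambda x,y:cp(x,y,200,130,5)
obs=[("top",T(246,346),(0,0,78)),("top",T(277,468),(-41,0,60)),("top",T(222,145),(62,0,130)),
("side",S(268,131),(0,0,78)),("side",S(324,143),(-41,0,60)),("side",S(184,72),(62,0,130))]
def res(p,which=("top","side")):
    r=[]
    for n,uv,l in obs:
        if n in which:
            c,s=np.cos(p[2]),np.sin(p[2])
            r+=list(proj(n,[p[0]+c*l[0]-s*l[1],p[1]+s*l[0]+c*l[1],l[2]])[0]-uv)
    return r
for w in(("top",),("side",),("top","side")):
    f=least_squares(res,[380,-250,0],args=(w,));print(w,f.x,np.round(f.fun,2))
    
H=lambda x,y:cp(x,y,210,130,8)
print("shaft top(top)",ray("top",H(255,272),130)[:2])
sc=[ray("top",H(*p),100)[:2] for p in((330,158),(392,366),(180,427),(121,219))]
print(np.mean(sc,0),np.diff(sc,axis=0),[np.arctan2(*(d[::-1])) for d in np.diff(sc,axis=0)])
print("shaft side",ray("side",S(126,271),130)[:2])
sq=[ray("top",H(*p),130)[:2] for p in((217,263),(262,234),(294,280),(248,310),(217,263))]
d=np.diff(sq,axis=0);print(np.linalg.norm(d,axis=1),np.degrees([np.arctan2(*q[::-1]) for q in d])%90)
for nm,x,y in(("beaker",444/800*512,372/600*384),("dishes",541*.64,427*.64),("reagent",590*.64,235*.64),("flask",512*.64,205*.64)): print(nm,ray("top",(x,y),0)[:2])
E
```

```text
('top',) [ 4.94191881e+02 -2.99690366e+02  3.41632184e-01] [ 0.14  0.07 -0.13 -0.18 -0.01  0.1 ]
('side',) [ 4.96414843e+02 -2.96587710e+02  3.07713665e-01] [ 0.29 -0.4   0.    0.11 -0.29  0.27]
('top', 'side') [ 4.95001340e+02 -2.99393632e+02  3.37324700e-01] [ 0.02 -0.23 -0.31 -0.46 -0.03 -0.25  0.69 -0.75  0.26 -0.38  0.31  0.14]
shaft top(top) [574.45516265 -11.16323947]
[573.67284728 -10.79607287] [[-68.91545    -20.56794934]
 [-20.4703757   68.74234514]
 [ 68.58402632  20.09150787]] [np.float64(-2.851556707496279), np.float64(1.8602189253210981), np.float64(0.2849739683095803)]
shaft side [576.4475345   -9.17638643]
[17.004121   17.9358798  17.41346679 18.0064302 ] [33.64701786 34.80843168 33.8910852  33.5017817 ]
beaker [ 386.85833141 -130.76273216]
dishes [ 289.72080829 -304.51616807]
reagent [ 641.48471065 -403.95243961]
flask [ 697.57548531 -259.36122621]
```

Emit:
carry_out --series '[{"delta_pos":[30,20,0],"turn":[0,0,0],"hand":1},{"delta_pos":[80,56,0],"turn":[0,0,0],"hand":1},{"delta_pos":[130,91,0],"turn":[0,0,0],"hand":1},{"delta_pos":[180,126,0],"turn":[0,0,0],"hand":1},{"delta_pos":[230,162,0],"turn":[0,0,0],"hand":1},{"delta_pos":[275,193,0],"turn":[0,0,0],"hand":1},{"delta_pos":[305,214,0],"turn":[0,0,0],"hand":1},{"delta_pos":[312.3,219.4,0],"turn":[0,0,0],"hand":1}]' --squeeze 50

```text
clock: 1.2
eef_pos: [495.7, -298.1, 173.8]
eef_rot: [-3.141, 0.0, 0.34]
wrist_force: [0.5, 0.4, -0.3]
finger_gap: 94.2
```

Emit:
carry_out --series '[{"delta_pos":[0,0,-20],"turn":[0,0,0],"hand":1},{"delta_pos":[0,0,-45],"turn":[0,0,0],"hand":1},{"delta_pos":[0,0,-65],"turn":[0,0,0],"hand":1},{"delta_pos":[0,0,-75],"turn":[0,0,0],"hand":1},{"delta_pos":[0,0,-75],"turn":[0,0,0],"hand":1}]'

```text
clock: 1.82
eef_pos: [494.1, -299.8, 99.0]
eef_rot: [-3.141, 0.0, 0.337]
wrist_force: [-0.3, 0.5, -1.1]
finger_gap: 93.8
```

Run:
```python
from h import *
t=camera("top")[...,::-1];s=camera("side")[...,::-1]
a=cv2.resize(t[130:230,300:400],None,fx=4,fy=4,interpolation=cv2.INTER_CUBIC);b=cv2.resize(s[100:200,200:300],None,fx=4,fy=4,interpolation=cv2.INTER_CUBIC)
cv2.imwrite("pics/a1.png",np.hstack([a,b]));q=read_state();print(q["eef_pos"],q["eef_rot"],q["joints"],q["clock"])
```

```text
[ 494.69836822 -299.93090164  100.04347192] [ 3.14076249e+00 -5.90278151e-04  3.37489064e-01] [-6.08335540e-01  4.30605034e-01  1.52226178e+00 -7.55158108e-06
  1.18770724e+00  6.24974787e-01] 1.925
```

View pics/a1.png

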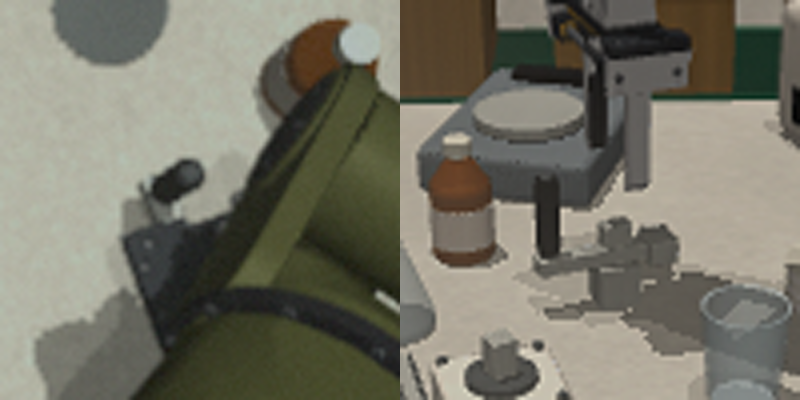

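Run:
```python
from h import *
p=np.array([494.7,-299.9,100]);j=np.array([-.331,.9436,0])*53
for q in(p,p+j,p-j,[494.5,-299.5,78]): 
    u=proj("side",q)[0]; print((u-[200,100])*4+[400,0])
```

```text
[615.66616298 197.3627916 ]
[636.42244262 221.99519963]
[596.2629486  174.34690657]
[616.12477431 220.14575133]
```

The block top in the side view is at (615,222), matching the estimate. The open fingertips sit higher than the TCP and should drop as they close. I'll descend and grip.

Emit:
carry_out --series '[{"delta_pos":[0,0.3,-20],"turn":[0,0,0],"hand":1},{"delta_pos":[0,0.3,-40],"turn":[0,0,0],"hand":1},{"delta_pos":[0,0.3,-53],"turn":[0,0,0],"hand":1},{"delta_pos":[0,0.3,-53],"turn":[0,0,0],"hand":0.5},{"delta_pos":[0,0.3,-53],"turn":[0,0,0],"hand":0.3},{"delta_pos":[0,0.3,-53],"turn":[0,0,0],"hand":0.1},{"delta_pos":[0,0.3,-53],"turn":[0,0,0],"hand":0},{"delta_pos":[0,0.3,-53],"turn":[0,0,0],"hand":0}]' --squeeze 50

```text
clock: 2.92
eef_pos: [494.6, -299.2, 46.4]
eef_rot: [3.141, -0.0, 0.338]
wrist_force: [0.1, 0.0, 1.2]
finger_gap: 47.6
```

Emit:
carry_out --series '[{"delta_pos":[0,0,0],"turn":[0,0,0],"hand":0},{"delta_pos":[0,0,0],"turn":[0,0,0],"hand":0},{"delta_pos":[0,0,10],"turn":[0,0,0],"hand":0},{"delta_pos":[0,0,30],"turn":[0,0,0],"hand":0},{"delta_pos":[0,0,60],"turn":[0,0,0],"hand":0},{"delta_pos":[0,0,90],"turn":[0,0,0],"hand":0},{"delta_pos":[0,0,110],"turn":[0,0,0],"hand":0},{"delta_pos":[0,0,110],"turn":[0,0,0],"hand":0}]'

```text
clock: 3.92
eef_pos: [495.2, -299.6, 158.1]
eef_rot: [3.139, -0.002, 0.338]
wrist_force: [-0.5, 0.4, -0.2]
finger_gap: 0.4
```

Run:
```python
from h import *
t=camera("top")[...,::-1];s=camera("side")[...,::-1]
a=cv2.resize(t[130:230,300:400],None,fx=4,fy=4,interpolation=cv2.INTER_CUBIC);b=cv2.resize(s[80:180,200:300],None,fx=4,fy=4,interpolation=cv2.INTER_CUBIC)
cv2.imwrite("pics/a2.png",np.hstack([a,b]));q=read_state();print(q["eef_pos"],q["eef_rot"],q["wrist_force"],q["clock"])
```

```text
[ 494.36137074 -299.08427664  155.73235464] [-3.14117202e+00  3.02619961e-04  3.37792362e-01] [ 0.38981312  0.34491468 -0.94303732] 4.025
```

View pics/a2.png

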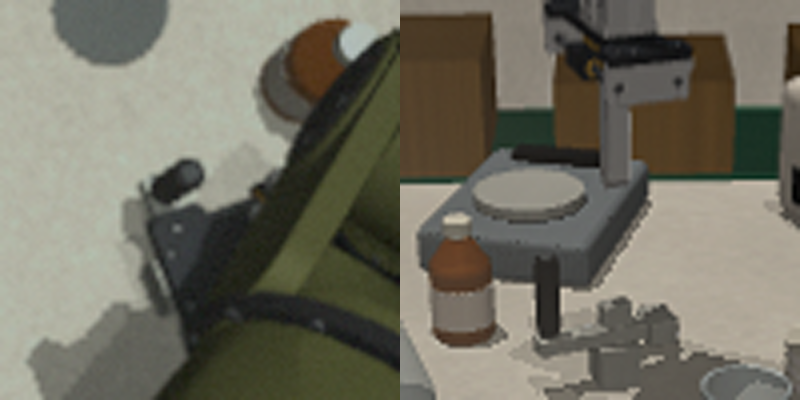

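The fingers had not finished closing before the lift, so they closed on air. The crank is still standing unmoved, with its block at (615,303) in the crop. I'll open and go again, waiting longer this time.

Emit:
carry_out --series '[{"delta_pos":[0,0,0],"turn":[0,0,0],"hand":1},{"delta_pos":[0,0,0],"turn":[0,0,0],"hand":1},{"delta_pos":[0,0,0],"turn":[0,0,0],"hand":1},{"delta_pos":[0,0,0],"turn":[0,0,0],"hand":1},{"delta_pos":[0,0,0],"turn":[0,0,0],"hand":1},{"delta_pos":[0,0,0],"turn":[0,0,0],"hand":1},{"delta_pos":[0,0,0],"turn":[0,0,0],"hand":1},{"delta_pos":[0,0,-20],"turn":[0,0,0],"hand":1}]'

```text
clock: 5.03
eef_pos: [495.2, -299.6, 137.2]
eef_rot: [3.139, -0.002, 0.338]
wrist_force: [-0.5, 0.2, -0.7]
finger_gap: 77.1
```

Emit:
carry_out --series '[{"delta_pos":[0,0,-30],"turn":[0,0,0],"hand":0.8},{"delta_pos":[0,0,-60],"turn":[0,0,0],"hand":0.7},{"delta_pos":[0,0,-80],"turn":[0,0,0],"hand":0.6},{"delta_pos":[0,0,-90],"turn":[0,0,0],"hand":0.4},{"delta_pos":[0,0,-90],"turn":[0,0,0],"hand":0},{"delta_pos":[0,0,-90],"turn":[0,0,0],"hand":0},{"delta_pos":[0,0,-90],"turn":[0,0,0],"hand":0},{"delta_pos":[0,0,-90],"turn":[0,0,0],"hand":0}]' --squeeze 50

```text
clock: 6.02
eef_pos: [495.7, -300.4, 48.0]
eef_rot: [3.138, -0.002, 0.338]
wrist_force: [0.2, -4.3, 13.0]
finger_gap: 9.7
```

Emit:
carry_out --series '[{"delta_pos":[0,0,0],"turn":[0,0,0],"hand":0},{"delta_pos":[0,0,0],"turn":[0,0,0],"hand":0},{"delta_pos":[0,0,0],"turn":[0,0,0],"hand":0},{"delta_pos":[0,0,0],"turn":[0,0,0],"hand":0}]'

```text
clock: 6.52
eef_pos: [496.2, -301.0, 49.0]
eef_rot: [3.136, -0.003, 0.338]
wrist_force: [0.5, -3.5, 15.1]
finger_gap: 0.4
```

```bash
cat > look.py <<'E'
import sys
from h import *
n=sys.argv[1];tx,ty,sx,sy=map(int,sys.argv[2:6])
t=camera("top")[...,::-1];s=camera("side")[...,::-1]
g=lambda im,x,y:cv2.resize(im[y:y+100,x:x+100],None,fx=4,fy=4,interpolation=cv2.INTER_CUBIC)
cv2.imwrite(n,np.hstack([g(t,tx,ty),g(s,sx,sy)]));q=read_state();print({k:np.round(q[k],3) for k in("eef_pos","eef_rot","wrist_force","moment","finger_gap","joints","clock")})
E
python3 look.py pics/a3.png 300 130 200 100
python3 -c "
from h import *
print((proj('side',[495,-299.5,78])-[200,100])*4,(proj('side',[495,-299.5,49])-[200,100])*4)"
```

```text
{'eef_pos': array([ 496.13 , -300.994,   49.018]), 'eef_rot': array([ 3.136e+00, -3.000e-03,  3.380e-01]), 'wrist_force': array([-0.02 , -4.662, 14.983]), 'moment': array([-0.897,  0.017, -0.03 ]), 'finger_gap': np.float64(0.739), 'joints': array([-6.080e-01,  4.910e-01,  1.563e+00, -1.000e-03,  1.081e+00,
        6.260e-01]), 'clock': np.float64(6.625)}
[[215.5612862 220.1512938]] [[215.86468567 249.35427959]]
```

View pics/a3.png

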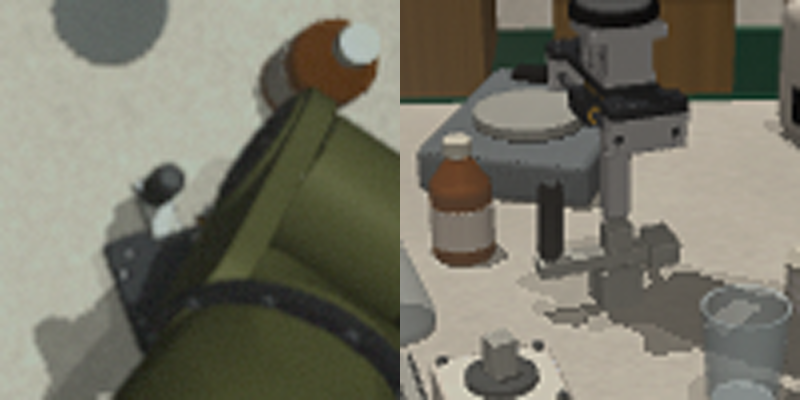

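The fingers closed on top of the block. The tips are at (618,222), so they sit about 29 mm above the reported TCP. I'll back off and measure this offset.

Emit:
carry_out --series '[{"delta_pos":[0,0,15],"turn":[0,0,0],"hand":0},{"delta_pos":[0,0,40],"turn":[0,0,0],"hand":0},{"delta_pos":[0,0,54],"turn":[0,0,0],"hand":0},{"delta_pos":[0,0,54],"turn":[0,0,0],"hand":0}]'

```text
clock: 7.12
eef_pos: [494.9, -299.4, 101.2]
eef_rot: [3.14, -0.001, 0.338]
wrist_force: [-0.9, -0.6, -0.2]
finger_gap: 0.7
```

Run:
```python
from h import *
t=camera("top")[...,::-1];s=camera("side")[...,::-1]
cv2.imwrite("pics/a4t.png",cv2.resize(t[120:270,290:490],None,fx=4,fy=4,interpolation=cv2.INTER_CUBIC))
cv2.imwrite("pics/a4s.png",cv2.resize(s[60:180,190:310],None,fx=5,fy=5,interpolation=cv2.INTER_CUBIC))
q=read_state();p=q["eef_pos"];print(p,q["wrist_force"],q["joints"],q["clock"])
R=np.array([-.331,.9436,0]);X=np.array([.9436,.331,0])
print("tip side",(proj("side",p)-[190,60])*5, "body",[ ((proj(n,p+[0,0,97]+a*37.5*X+b*88.5*R)-o)*f).round() for n,o,f in(("side",[190,60],5),("top",[290,120],4)) for a in(1,-1) for b in(1,-1)])
```

```text
[ 494.27627313 -298.98264339   99.58657386] [ 0.03909214 -0.66581717 -0.44406044] [-6.07421784e-01  4.30556257e-01  1.52347474e+00  2.86659189e-05
  1.18852133e+00  6.25527016e-01] 7.225
tip side [[320.19318286 447.783326  ]] body [array([[310., 372.]]), array([[228., 282.]]), array([[420., 356.]]), array([[327., 269.]]), array([[132., 280.]]), array([[413., 183.]]), array([[176., 402.]]), array([[460., 302.]])]
```

View pics/a4t.png

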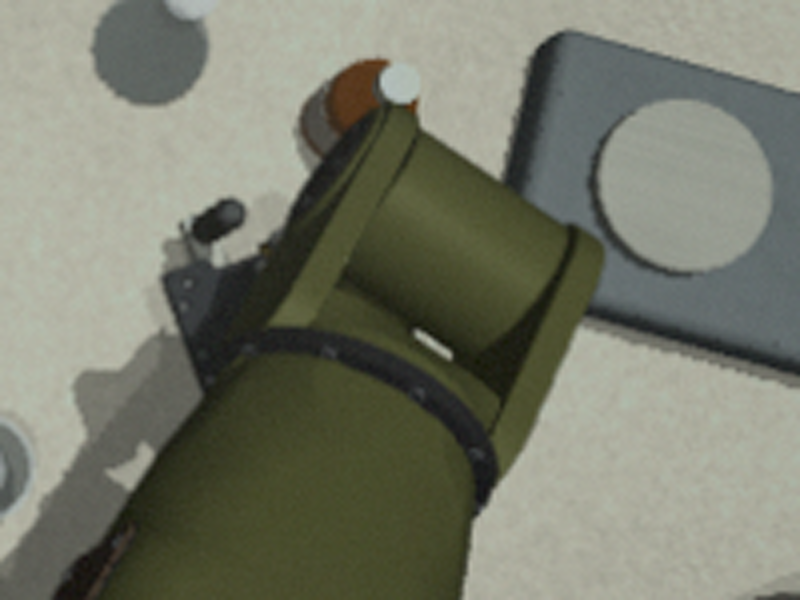

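View pics/a4s.png

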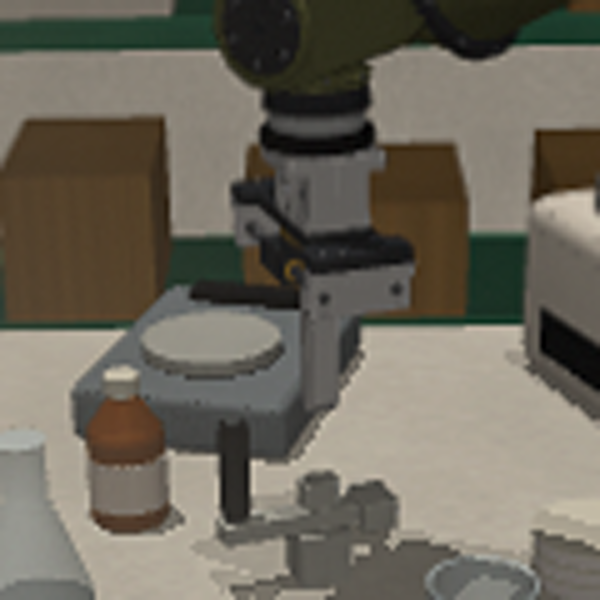

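Run:
```python
from h import *
s=cv2.imread("pics/raw_s.png")
cv2.imwrite("pics/a5s.png",cv2.resize(s[20:140,290:410],None,fx=5,fy=5,interpolation=cv2.INTER_CUBIC))
p=np.array([182.2,-518.7,173.8]);R=np.array([-.331,.9436,0])
for z in(0,30):
  for q in(p,p+R*47,p-R*47): print((proj("side",q+[0,0,z])-[290,20])*5)
```

```text
[[214.11950132 441.30094627]]
[[245.19040343 459.96063389]]
[[184.62711459 423.62363968]]
[[217.7770977  404.28621365]]
[[249.28433824 422.11681869]]
[[187.8881647  387.40713553]]
```

View pics/a5s.png

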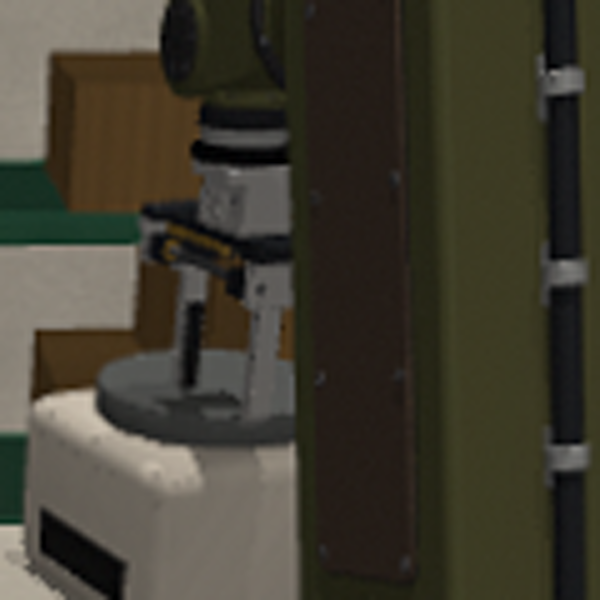

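The tool is consistently about 30 mm shorter than reported, and lateral position is right: the start-picture tips at (258,420) and (185,388) match TCP+30. I'll work with that offset.

Emit:
carry_out --series '[{"delta_pos":[0.3,0,0],"turn":[0,0,0],"hand":0.7},{"delta_pos":[0.3,0,0],"turn":[0,0,0],"hand":0.7},{"delta_pos":[0.3,0,0],"turn":[0,0,0],"hand":0.7},{"delta_pos":[0.3,0,0],"turn":[0,0,0],"hand":0.7},{"delta_pos":[0.3,0,0],"turn":[0,0,0],"hand":0.7},{"delta_pos":[0.3,0,0],"turn":[0,0,0],"hand":0.7},{"delta_pos":[0.3,0,-10],"turn":[0,0,0],"hand":0.7},{"delta_pos":[0.3,0,-20],"turn":[0,0,0],"hand":0.7}]'

```text
clock: 8.22
eef_pos: [494.7, -299.1, 79.3]
eef_rot: [-3.141, 0.0, 0.338]
wrist_force: [0.1, 0.3, 0.6]
finger_gap: 65.8
```

Emit:
carry_out --series '[{"delta_pos":[0,0,-20],"turn":[0,0,0],"hand":0.6},{"delta_pos":[0,0,-45],"turn":[0,0,0],"hand":0.6},{"delta_pos":[0,0,-60],"turn":[0,0,0],"hand":0.6},{"delta_pos":[0,0,-65],"turn":[0,0,0],"hand":0.5},{"delta_pos":[0,0,-65],"turn":[0,0,0],"hand":0},{"delta_pos":[0,0,-65],"turn":[0,0,0],"hand":0},{"delta_pos":[0,0,-65],"turn":[0,0,0],"hand":0},{"delta_pos":[0,0,-65],"turn":[0,0,0],"hand":0}]' --squeeze 50

```text
clock: 9.22
eef_pos: [495.2, -299.5, 15.8]
eef_rot: [3.141, -0.001, 0.338]
wrist_force: [0.5, -1.1, 2.8]
finger_gap: 19.6
```

Emit:
carry_out --series '[{"delta_pos":[0,0,0],"turn":[0,0,0],"hand":0},{"delta_pos":[0,0,0],"turn":[0,0,0],"hand":0},{"delta_pos":[0,0,0],"turn":[0,0,0],"hand":0},{"delta_pos":[0,0,0],"turn":[0,0,0],"hand":0}]'

```text
clock: 9.72
eef_pos: [495.2, -299.5, 15.8]
eef_rot: [3.141, -0.001, 0.338]
wrist_force: [-0.2, -2.3, 5.5]
finger_gap: 19.5
```

Emit:
carry_out --series '[{"delta_pos":[0,0,8],"turn":[0,0,0],"hand":0},{"delta_pos":[0,0,25],"turn":[0,0,0],"hand":0},{"delta_pos":[0,0,55],"turn":[0,0,0],"hand":0},{"delta_pos":[0,0,90],"turn":[0,0,0],"hand":0},{"delta_pos":[0,0,120],"turn":[0,0,0],"hand":0},{"delta_pos":[0,0,140],"turn":[0,0,0],"hand":0},{"delta_pos":[0,0,150],"turn":[0,0,0],"hand":0},{"delta_pos":[0,0,150],"turn":[0,0,0],"hand":0}]'

```text
clock: 10.72
eef_pos: [494.9, -299.2, 165.7]
eef_rot: [3.141, -0.0, 0.338]
wrist_force: [-0.4, -0.6, -5.1]
finger_gap: 19.7
```

```bash
python3 look.py pics/b1.png 300 130 200 60
```

```text
{'eef_pos': array([ 494.521, -298.953,  164.416]), 'eef_rot': array([-3.14e+00,  1.00e-03,  3.38e-01]), 'wrist_force': array([ 0.294, -0.349, -4.227]), 'moment': array([-0.006,  0.015,  0.004]), 'finger_gap': np.float64(19.774), 'joints': array([-0.607,  0.371,  1.45 ,  0.   ,  1.322,  0.626]), 'clock': np.float64(10.825)}
```

View pics/b1.png

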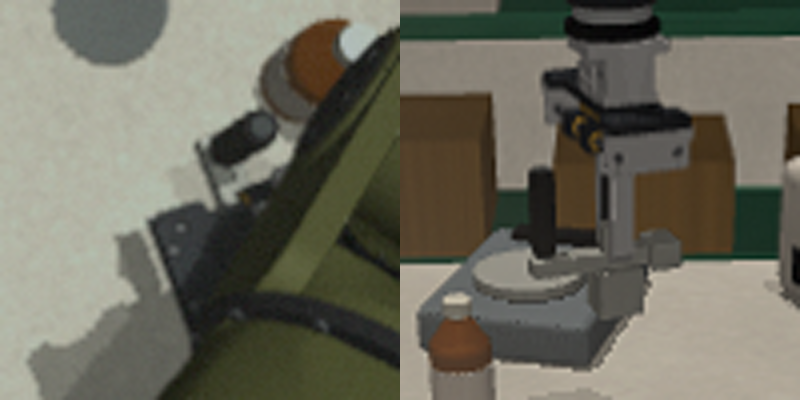

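The crank is held upright, with its hub underside near z=150. I'll carry it over the shaft.

Emit:
carry_out --series '[{"delta_pos":[6,20,0],"turn":[0,0,0.02],"hand":0},{"delta_pos":[17,60,0],"turn":[0,0,0.05],"hand":0},{"delta_pos":[31,110,0],"turn":[0,0,0.1],"hand":0},{"delta_pos":[45,160,0],"turn":[0,0,0.15],"hand":0},{"delta_pos":[59,210,0],"turn":[0,0,0.2],"hand":0},{"delta_pos":[71,255,0],"turn":[0,0,0.24],"hand":0},{"delta_pos":[78,280,0],"turn":[0,0,0.255],"hand":0},{"delta_pos":[79.7,288.6,0],"turn":[0,0,0.255],"hand":0}]'

```text
clock: 11.82
eef_pos: [574.3, -8.4, 164.6]
eef_rot: [-3.141, 0.001, 0.595]
wrist_force: [-1.1, -0.8, -4.4]
finger_gap: 19.6
```

Emit:
carry_out --series '[{"delta_pos":[0,0,0],"turn":[0,0,0],"hand":0},{"delta_pos":[0,0,-8],"turn":[0,0,0],"hand":0}]'

```text
clock: 12.08
eef_pos: [574.6, -11.4, 157.3]
eef_rot: [3.141, -0.001, 0.592]
wrist_force: [-0.5, -0.8, -4.7]
finger_gap: 19.8
```

Run:
```python
from h import *
t=camera("top")[...,::-1];s=camera("side")[...,::-1]
cv2.imwrite("pics/c1t.png",cv2.resize(t[110:230,190:310],None,fx=5,fy=5,interpolation=cv2.INTER_CUBIC))
cv2.imwrite("pics/c1s.png",cv2.resize(s[110:230,160:280],None,fx=5,fy=5,interpolation=cv2.INTER_CUBIC))
q=read_state();print(q["eef_pos"],q["eef_rot"],q["wrist_force"],q["joints"],q["clock"])
th=.593;c,n=np.cos(th),np.sin(th)
for l in((62,0,130),(-41,0,60),(19,19,0),(19,-19,0),(-19,19,0),(-19,-19,0)):
  print(l,[((proj(k,[574.5+c*l[0]-n*l[1],-10.7+n*l[0]+c*l[1],142+l[2]])-o)*5).round() for k,o in(("side",[160,110]),("top",[190,110]))])
```

```text
[573.90719529 -11.39434557 156.00379969] [-3.14051158e+00  1.48299464e-03  5.91589319e-01] [ 0.82206548 -0.15524172 -5.37050742] [-8.36116962e-02  3.69250124e-01  1.47199664e+00 -8.61719141e-05
  1.30217922e+00  8.95619060e-01] 12.175
(62, 0, 130) [array([[208., 160.]]), array([[170.,  87.]])]
(-41, 0, 60) [array([[386., 233.]]), array([[302., 310.]])]
(19, 19, 0) [array([[314., 373.]]), array([[203., 253.]])]
(19, -19, 0) [array([[280., 345.]]), array([[266., 211.]])]
(-19, 19, 0) [array([[374., 353.]]), array([[245., 315.]])]
(-19, -19, 0) [array([[339., 326.]]), array([[309., 274.]])]
```

View pics/c1t.png

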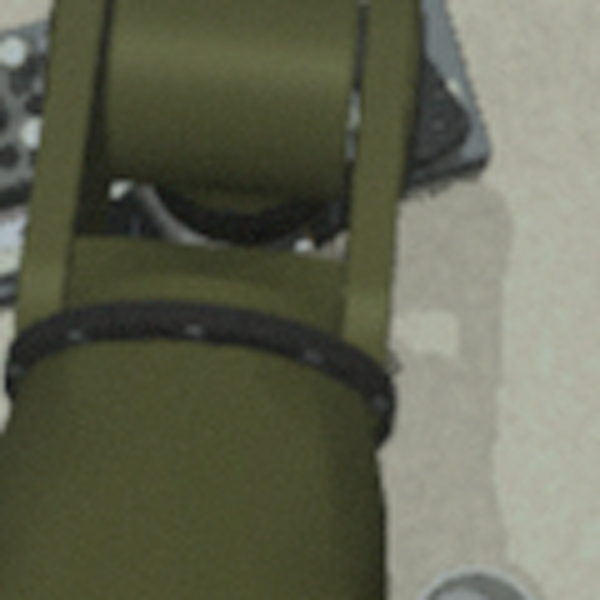

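View pics/c1s.png

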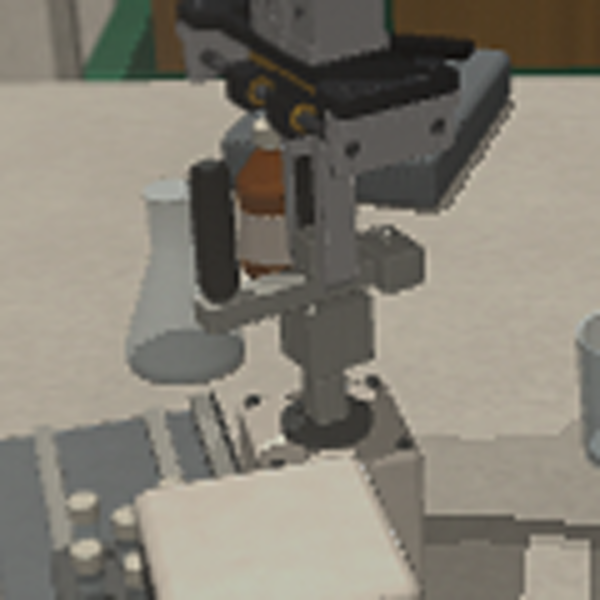

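The side view agrees with the prediction: hub corners at (318,373) and (375,357), with the shaft centred under it at about (325,385). I'll lower gently.

Emit:
carry_out --series '[{"delta_pos":[0,0,-5],"turn":[0,0,0],"hand":0},{"delta_pos":[0,0,-10],"turn":[0,0,0],"hand":0},{"delta_pos":[0,0,-14],"turn":[0,0,0],"hand":0},{"delta_pos":[0,0,-17],"turn":[0,0,0],"hand":0},{"delta_pos":[0,0,-20],"turn":[0,0,0],"hand":0},{"delta_pos":[0,0,-20],"turn":[0,0,0],"hand":0}]'

```text
clock: 12.92
eef_pos: [575.4, -11.3, 137.5]
eef_rot: [3.139, -0.001, 0.593]
wrist_force: [5.1, -5.2, -3.8]
finger_gap: 19.8
```

It is already over the square, at about 122 mm with only small side forces. Continuing down.

Emit:
carry_out --series '[{"delta_pos":[0.6,-0.6,-4],"turn":[0,0,0],"hand":0},{"delta_pos":[0.6,-0.6,-8],"turn":[0,0,0],"hand":0},{"delta_pos":[0.6,-0.6,-12],"turn":[0,0,0],"hand":0},{"delta_pos":[0.6,-0.6,-15],"turn":[0,0,0],"hand":0},{"delta_pos":[0.6,-0.6,-18],"turn":[0,0,0],"hand":0},{"delta_pos":[0.6,-0.6,-20],"turn":[0,0,0],"hand":0},{"delta_pos":[0.6,-0.6,-20],"turn":[0,0,0],"hand":0}]'

```text
clock: 13.8
eef_pos: [575.5, -11.6, 117.1]
eef_rot: [3.141, -0.0, 0.593]
wrist_force: [4.0, -5.0, -3.3]
finger_gap: 19.9
```

Emit:
carry_out --series '[{"delta_pos":[0.5,-0.3,-2],"turn":[0,0,0],"hand":0},{"delta_pos":[0.5,-0.3,-3],"turn":[0,0,0],"hand":0},{"delta_pos":[0.5,-0.3,-4],"turn":[0,0,0],"hand":0},{"delta_pos":[0.5,-0.3,-4],"turn":[0,0,0],"hand":0}]'

```text
clock: 14.3
eef_pos: [575.9, -11.6, 115.7]
eef_rot: [3.14, -0.001, 0.593]
wrist_force: [-9.0, -2.1, 23.2]
finger_gap: 19.7
```

Run:
```python
from h import *
s=camera("side")[...,::-1]
cv2.imwrite("pics/c2s.png",cv2.resize(s[110:230,160:280],None,fx=5,fy=5,interpolation=cv2.INTER_CUBIC))
q=read_state();print(q["eef_pos"],q["eef_rot"],q["wrist_force"],q["joints"],q["clock"])
```

```text
[575.94507732 -11.58461612 115.75411696] [ 3.14036178e+00 -1.40380502e-03  5.92791882e-01] [-8.04288593 -2.49672897 22.99020148] [-8.36465399e-02  4.08453007e-01  1.51492415e+00 -8.64049390e-05
  1.21635026e+00  8.94388682e-01] 14.35
```

View pics/c2s.png

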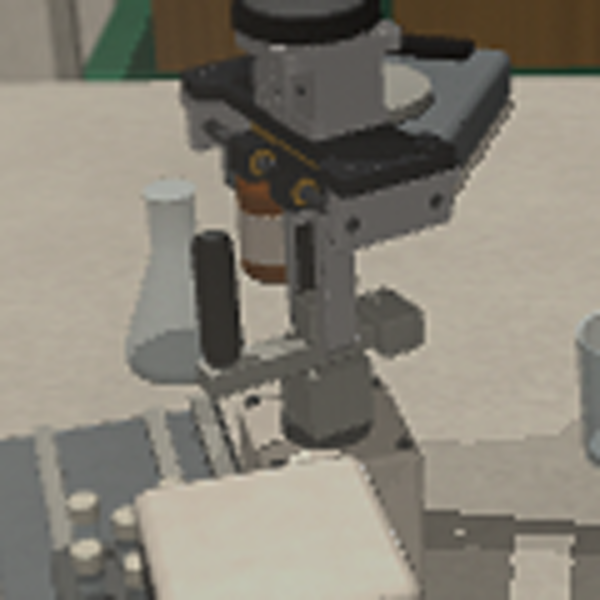

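The crank is seated on the collar: hub underside at (325,440) and 23 N of down-contact. I'll release it, rise, and go to the hand grip.

Emit:
carry_out --series '[{"delta_pos":[0,0,2],"turn":[0,0,0],"hand":0},{"delta_pos":[0,0,2],"turn":[0,0,0],"hand":0.7},{"delta_pos":[0,0,2],"turn":[0,0,0],"hand":0.7},{"delta_pos":[0,0,2],"turn":[0,0,0],"hand":0.7},{"delta_pos":[0,0,2],"turn":[0,0,0],"hand":0.7},{"delta_pos":[0,0,2],"turn":[0,0,0],"hand":0.7},{"delta_pos":[0,0,2],"turn":[0,0,0],"hand":0.7},{"delta_pos":[0,0,2],"turn":[0,0,0],"hand":0.7}]'

```text
clock: 15.35
eef_pos: [575.7, -11.5, 115.2]
eef_rot: [-3.142, 0.0, 0.593]
wrist_force: [0.4, 0.3, -0.1]
finger_gap: 65.8
```

Emit:
carry_out --series '[{"delta_pos":[0,0,15],"turn":[0,0,0],"hand":0.7},{"delta_pos":[0,0,50],"turn":[0,0,0],"hand":0.7},{"delta_pos":[0,0,90],"turn":[0,0,0],"hand":0.7},{"delta_pos":[0,0,118],"turn":[0,0,0],"hand":0.7},{"delta_pos":[15,10,128],"turn":[0,0,0],"hand":0.7},{"delta_pos":[35,23,130],"turn":[0,0,0],"hand":0.7},{"delta_pos":[51.4,34.2,130],"turn":[0,0,0],"hand":0.7},{"delta_pos":[51.4,34.2,130],"turn":[0,0,0],"hand":0.7}]'

```text
clock: 16.35
eef_pos: [627.4, 23.2, 245.6]
eef_rot: [3.142, -0.0, 0.594]
wrist_force: [-0.2, 0.3, 0.1]
finger_gap: 66.1
```

Run:
```python
from h import *
t=camera("top")[...,::-1];s=camera("side")[...,::-1]
cv2.imwrite("pics/d1s.png",cv2.resize(s[90:210,160:280],None,fx=5,fy=5,interpolation=cv2.INTER_CUBIC))
cv2.imwrite("pics/d1t.png",cv2.resize(t[110:230,190:310],None,fx=4,fy=4,interpolation=cv2.INTER_CUBIC))
q=read_state();print(q["eef_pos"],q["eef_rot"],q["wrist_force"],q["joints"],q["finger_gap"],q["clock"])
print((proj("side",[627.2,22.6,230])-[160,90])*5)
print((proj("side",q["eef_pos"]+[0,0,30])-[160,90])*5)
```

```text
[626.70327915  22.40172727 245.7040031 ] [ 3.14138210e+00 -1.06499844e-04  5.92841319e-01] [ 0.35458466 -0.96592842 -0.14806905] [-2.26133718e-02  4.39050250e-01  1.16920014e+00 -1.10515384e-04
  1.53313374e+00  9.55345797e-01] 65.9952390802622 16.45
[[212.26463587 333.80526158]]
[[206.03369529 252.01399325]]
```

View pics/d1s.png

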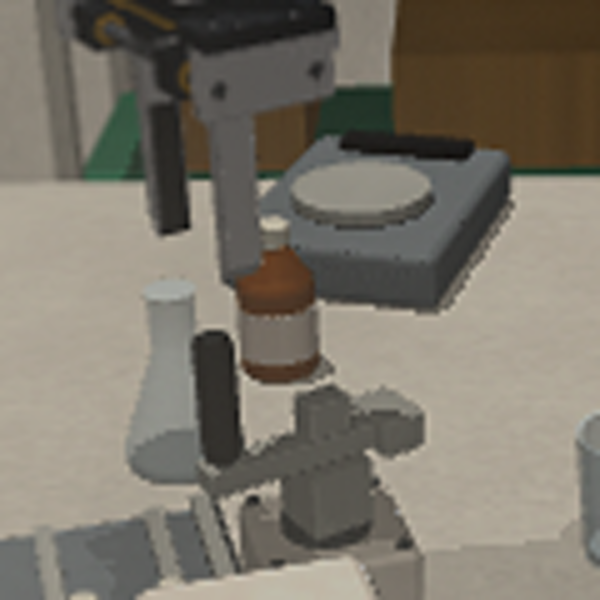

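View pics/d1t.png

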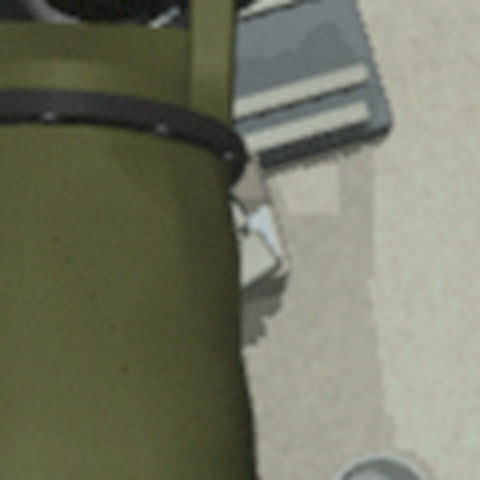

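The crank is seated on the shaft, and the grip top at (213,335) matches the prediction (212,334). The jaws are above it, so I'll descend and close.

Emit:
carry_out --series '[{"delta_pos":[0,0,-20],"turn":[0,0,0],"hand":0.7},{"delta_pos":[0,0,-50],"turn":[0,0,0],"hand":0.7},{"delta_pos":[0,0,-80],"turn":[0,0,0],"hand":0.7},{"delta_pos":[0,0,-90],"turn":[0,0,0],"hand":0.5},{"delta_pos":[0,0,-90],"turn":[0,0,0],"hand":0},{"delta_pos":[0,0,-90],"turn":[0,0,0],"hand":0},{"delta_pos":[0,0,-90],"turn":[0,0,0],"hand":0},{"delta_pos":[0,0,-90],"turn":[0,0,0],"hand":0}]' --squeeze 20

```text
clock: 17.45
eef_pos: [627.3, 22.8, 155.9]
eef_rot: [3.141, -0.001, 0.593]
wrist_force: [-0.8, 0.8, 2.1]
finger_gap: 21.5
```

Emit:
carry_out --series '[{"delta_pos":[0,0,0],"turn":[0,0,0],"hand":0},{"delta_pos":[0,0,0],"turn":[0,0,0],"hand":0},{"delta_pos":[0,0,0],"turn":[0,0,0],"hand":0}]'

```text
clock: 17.82
eef_pos: [627.4, 22.8, 155.7]
eef_rot: [3.141, -0.001, 0.593]
wrist_force: [0.8, 0.2, 5.9]
finger_gap: 21.7
```

Run:
```python
from h import *
# circle deltas: start angle a0, step, for 8 rows
def rows(a0,st,n=8,r=62):
    return [[round(r*(np.cos(a0+i*st)-np.cos(a0)),1),round(r*(np.sin(a0+i*st)-np.sin(a0)),1)] for i in range(1,n+1)]
a0=.593;print(rows(a0,np.pi/8));print(rows(a0+np.pi,np.pi/8));print(rows(a0,np.pi/12));
```

```text
[[np.float64(-17.2), np.float64(17.0)], [np.float64(-39.6), np.float64(26.2)], [np.float64(-63.8), np.float64(26.1)], [np.float64(-86.1), np.float64(16.8)], [np.float64(-103.1), np.float64(-0.4)], [np.float64(-112.3), np.float64(-22.8)], [np.float64(-112.2), np.float64(-47.0)], [np.float64(-102.8), np.float64(-69.3)]]
[[np.float64(17.2), np.float64(-17.0)], [np.float64(39.6), np.float64(-26.2)], [np.float64(63.8), np.float64(-26.1)], [np.float64(86.1), np.float64(-16.8)], [np.float64(103.1), np.float64(0.4)], [np.float64(112.3), np.float64(22.8)], [np.float64(112.2), np.float64(47.0)], [np.float64(102.8), np.float64(69.3)]]
[[np.float64(-10.7), np.float64(12.1)], [np.float64(-24.2), np.float64(21.1)], [np.float64(-39.6), np.float64(26.2)], [np.float64(-55.7), np.float64(27.2)], [np.float64(-71.6), np.float64(24.0)], [np.float64(-86.1), np.float64(16.8)], [np.float64(-98.2), np.float64(6.0)], [np.float64(-107.1), np.float64(-7.4)]]
```

The grip is held, gap 21.7 mm. Winding the first half turn counter-clockwise.

Emit:
carry_out --series '[{"delta_pos":[-10.7,12.1,0],"turn":[0,0,0],"hand":0},{"delta_pos":[-24.2,21.1,0],"turn":[0,0,0],"hand":0},{"delta_pos":[-39.6,26.2,0],"turn":[0,0,0],"hand":0},{"delta_pos":[-55.7,27.2,0],"turn":[0,0,0],"hand":0},{"delta_pos":[-71.6,24.0,0],"turn":[0,0,0],"hand":0},{"delta_pos":[-86.1,16.8,0],"turn":[0,0,0],"hand":0},{"delta_pos":[-98.2,6.0,0],"turn":[0,0,0],"hand":0},{"delta_pos":[-107.1,-7.4,0],"turn":[0,0,0],"hand":0}]'

```text
clock: 18.82
eef_pos: [520.0, 15.1, 155.7]
eef_rot: [3.141, -0.002, 0.593]
wrist_force: [6.2, 0.8, 1.1]
finger_gap: 21.7
```

Run:
```python
from h import *
s=camera("side")[...,::-1]
cv2.imwrite("pics/e1s.png",cv2.resize(s[120:270,140:300],None,fx=4,fy=4,interpolation=cv2.INTER_CUBIC))
q=read_state();print(q["eef_pos"],q["eef_rot"],q["wrist_force"],q["joints"],q["finger_gap"],q["clock"])
def rows(a0,st,n=8,r=62):
    return [[float(round(r*(np.cos(a0+i*st)-np.cos(a0)),1)),float(round(r*(np.sin(a0+i*st)-np.sin(a0)),1))] for i in range(1,n+1)]
a=.593+2*np.pi/3
print(rows(a,np.pi/8)); print(rows(a+np.pi,np.pi/8))
```

```text
[519.28819678  13.64083155 155.52262686] [ 3.14082909e+00 -6.42171730e-04  5.92327697e-01] [ 0.1077948  -0.17306107  4.78054692] [-4.41175551e-02  2.47780686e-01  1.63210425e+00 -2.44037519e-04
  1.26073747e+00  9.34425666e-01] 21.47391884264888 18.875
[[-6.2, -23.4], [-2.9, -47.4], [9.3, -68.3], [28.5, -82.9], [51.9, -89.1], [75.9, -85.8], [96.8, -73.7], [111.4, -54.4]]
[[6.2, 23.4], [2.9, 47.4], [-9.3, 68.3], [-28.5, 82.9], [-51.9, 89.1], [-75.9, 85.8], [-96.8, 73.7], [-111.4, 54.4]]
```

View pics/e1s.png

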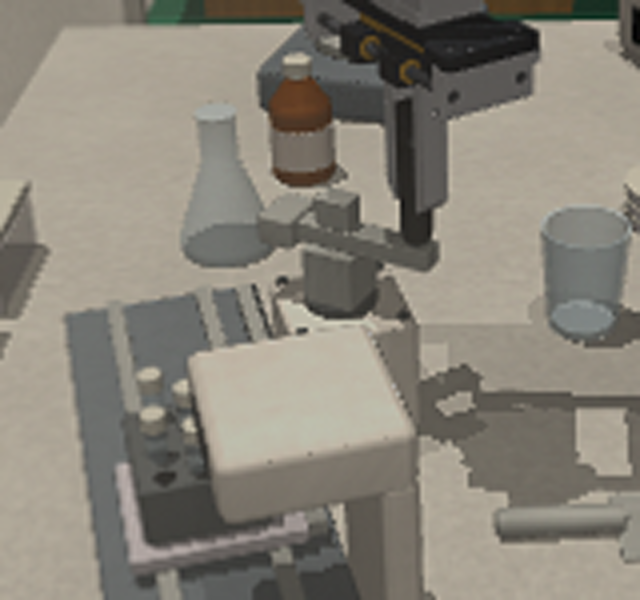

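Winding works: the crank has turned with its hub down at (340,300), and the carrier has advanced under the head. I'll continue at 22.5° per row.

Emit:
carry_out --series '[{"delta_pos":[-6.2,-23.4,0],"turn":[0,0,0],"hand":0},{"delta_pos":[-2.9,-47.4,0],"turn":[0,0,0],"hand":0},{"delta_pos":[9.3,-68.3,0],"turn":[0,0,0],"hand":0},{"delta_pos":[28.5,-82.9,0],"turn":[0,0,0],"hand":0},{"delta_pos":[51.9,-89.1,0],"turn":[0,0,0],"hand":0},{"delta_pos":[75.9,-85.8,0],"turn":[0,0,0],"hand":0},{"delta_pos":[96.8,-73.7,0],"turn":[0,0,0],"hand":0},{"delta_pos":[111.4,-54.4,0],"turn":[0,0,0],"hand":0}]'

```text
clock: 19.88
eef_pos: [632.1, -40.5, 155.6]
eef_rot: [3.14, 0.001, 0.591]
wrist_force: [-0.4, -1.9, 4.6]
finger_gap: 21.6
```

Emit:
carry_out --series '[{"delta_pos":[6.2,23.4,0],"turn":[0,0,0],"hand":0},{"delta_pos":[2.9,47.4,0],"turn":[0,0,0],"hand":0},{"delta_pos":[-9.3,68.3,0],"turn":[0,0,0],"hand":0},{"delta_pos":[-28.5,82.9,0],"turn":[0,0,0],"hand":0},{"delta_pos":[-51.9,89.1,0],"turn":[0,0,0],"hand":0},{"delta_pos":[-75.9,85.8,0],"turn":[0,0,0],"hand":0},{"delta_pos":[-96.8,73.7,0],"turn":[0,0,0],"hand":0},{"delta_pos":[-111.4,54.4,0],"turn":[0,0,0],"hand":0}]'

```text
clock: 20.88
eef_pos: [519.7, 15.5, 155.6]
eef_rot: [3.142, -0.001, 0.594]
wrist_force: [11.5, -0.1, -3.9]
finger_gap: 21.6
```

Run:
```python
from h import *
s=camera("side")[...,::-1]
cv2.imwrite("pics/e2s.png",cv2.resize(s[120:270,140:300],None,fx=4,fy=4,interpolation=cv2.INTER_CUBIC))
q=read_state();print(q["eef_pos"],q["eef_rot"],q["wrist_force"],q["joints"],q["finger_gap"],q["clock"])
```

```text
[518.61767456  13.29249847 155.34657979] [3.14086478e+00 1.13305888e-05 5.92427071e-01] [-0.71859313 -1.70874201  5.55574013] [-4.46374906e-02  2.46827547e-01  1.63372185e+00 -6.21495835e-04
  1.26061945e+00  9.33921333e-01] 21.777723273289332 20.925
```

View pics/e2s.png

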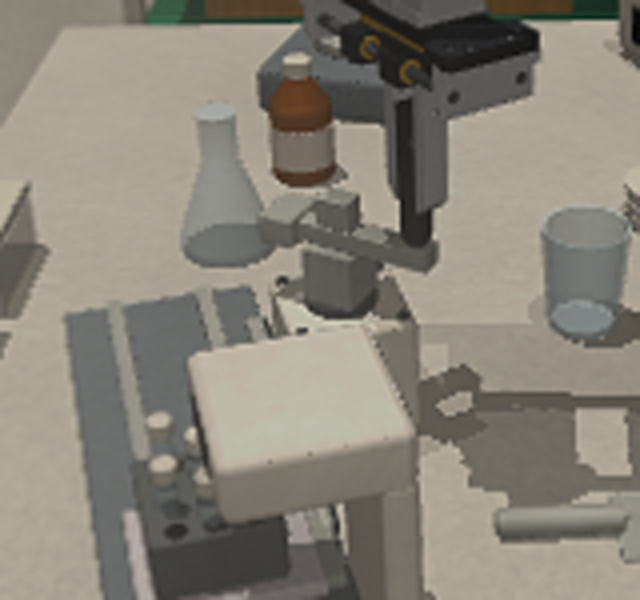

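Emit:
carry_out --series '[{"delta_pos":[-6.2,-23.4,0],"turn":[0,0,0],"hand":0},{"delta_pos":[-2.9,-47.4,0],"turn":[0,0,0],"hand":0},{"delta_pos":[9.3,-68.3,0],"turn":[0,0,0],"hand":0},{"delta_pos":[28.5,-82.9,0],"turn":[0,0,0],"hand":0},{"delta_pos":[51.9,-89.1,0],"turn":[0,0,0],"hand":0},{"delta_pos":[75.9,-85.8,0],"turn":[0,0,0],"hand":0},{"delta_pos":[96.8,-73.7,0],"turn":[0,0,0],"hand":0},{"delta_pos":[111.4,-54.4,0],"turn":[0,0,0],"hand":0}]'

```text
clock: 21.92
eef_pos: [632.3, -40.3, 155.6]
eef_rot: [3.14, 0.001, 0.591]
wrist_force: [-2.1, -3.0, 5.4]
finger_gap: 21.6
```

Run:
```python
from h import *
s=camera("side")[...,::-1]
cv2.imwrite("pics/e3s.png",cv2.resize(s[150:330,140:300],None,fx=3.3,fy=3.3,interpolation=cv2.INTER_CUBIC))
q=read_state();print(q["eef_pos"],q["eef_rot"],q["wrist_force"],q["finger_gap"],q["clock"])
def rows(a0,st,n=8,r=62):
    return [[float(round(r*(np.cos(a0+i*st)-np.cos(a0)),1)),float(round(r*(np.sin(a0+i*st)-np.sin(a0)),1))] for i in range(1,n+1)]
a=.593+2*np.pi/3+np.pi
for k in range(4):print(rows(a+k*np.pi/2,np.pi/16))
# carrier estimate from cap positions in e1/e2 (4x, offset 140,120)
for uv in((149,378),(159,420),(152,416),(162,466)):
    p=ray("side",cp(*uv,140,120,4),131)[:2]-[575.7,-11.6];c,n=np.cos(.287),np.sin(.287);print(p@[c,n],p@[-n,c])
```

```text
[633.26280244 -37.56100298 155.49580224] [ 3.14055136e+00 -1.24952847e-05  5.92929149e-01] [ 4.18101575 -1.7162196  11.5822209 ] 21.41750726549856 21.975
[[4.2, 11.4], [6.2, 23.4], [5.7, 35.5], [2.9, 47.4], [-2.1, 58.4], [-9.3, 68.3], [-18.2, 76.5], [-28.5, 82.9]]
[[-11.4, 4.2], [-23.4, 6.2], [-35.5, 5.7], [-47.4, 2.9], [-58.4, -2.1], [-68.3, -9.3], [-76.5, -18.2], [-82.9, -28.5]]
[[-4.2, -11.4], [-6.2, -23.4], [-5.7, -35.5], [-2.9, -47.4], [2.1, -58.4], [9.3, -68.3], [18.2, -76.5], [28.5, -82.9]]
[[11.4, -4.2], [23.4, -6.2], [35.5, -5.7], [47.4, -2.9], [58.4, 2.1], [68.3, 9.3], [76.5, 18.2], [82.9, 28.5]]
147.04103450832145 113.06503171130605
146.20046161007366 158.39870066623192
149.73076722743622 153.18921668111545
149.70857491084186 202.64002094679972
```

View pics/e3s.png

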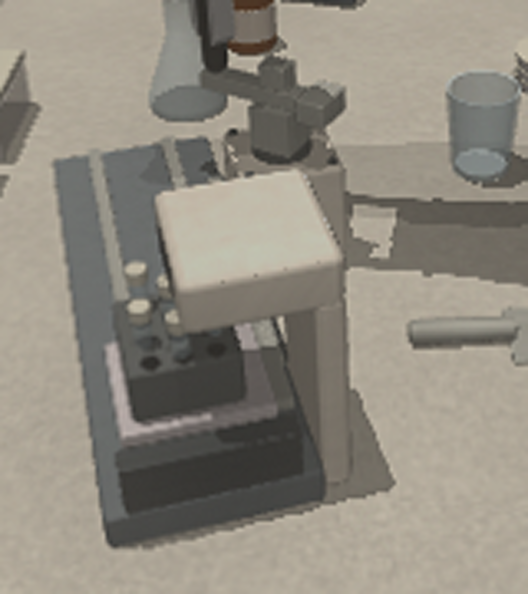

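The plate's near edge at (125,440) is close to the dark end block at about (118,458). I'll go on more slowly and watch the force.

Emit:
carry_out --series '[{"delta_pos":[4.2,11.4,0],"turn":[0,0,0],"hand":0},{"delta_pos":[6.2,23.4,0],"turn":[0,0,0],"hand":0},{"delta_pos":[5.7,35.5,0],"turn":[0,0,0],"hand":0},{"delta_pos":[2.9,47.4,0],"turn":[0,0,0],"hand":0}]'

```text
clock: 22.48
eef_pos: [635.2, 7.9, 155.8]
eef_rot: [3.139, -0.001, 0.592]
wrist_force: [4.1, -3.0, 5.6]
finger_gap: 21.9
```

Emit:
carry_out --series '[{"delta_pos":[-5.0,11.0,0],"turn":[0,0,0],"hand":0},{"delta_pos":[-12.2,20.9,0],"turn":[0,0,0],"hand":0},{"delta_pos":[-21.1,29.1,0],"turn":[0,0,0],"hand":0},{"delta_pos":[-31.4,35.5,0],"turn":[0,0,0],"hand":0}]'

```text
clock: 22.98
eef_pos: [603.4, 43.8, 155.7]
eef_rot: [3.14, -0.001, 0.593]
wrist_force: [4.3, -1.4, 5.1]
finger_gap: 21.4
```

Run:
```python
from h import *
s=camera("side")[...,::-1]
cv2.imwrite("pics/e4s.png",cv2.resize(s[150:330,140:300],None,fx=3.3,fy=3.3,interpolation=cv2.INTER_CUBIC))
q=read_state();print(q["eef_pos"],q["eef_rot"],q["wrist_force"],q["finger_gap"],q["clock"])
def ny(uv):
    p=ray("side",cp(*uv,140,150,3.3),131)[:2]-[575.7,-11.6];c,n=np.cos(.287),np.sin(.287);return p@[c,n],p@[-n,c]
print(ny((135,268)))
```

```text
[602.24481278  44.46107463 155.59796304] [ 3.14099561e+00 -9.27775006e-05  5.93057283e-01] [0.06516509 1.95078494 7.0781671 ] 21.250764611583097 23.025
(np.float64(146.40923274179312), np.float64(183.40408507739144))
```

View pics/e4s.png

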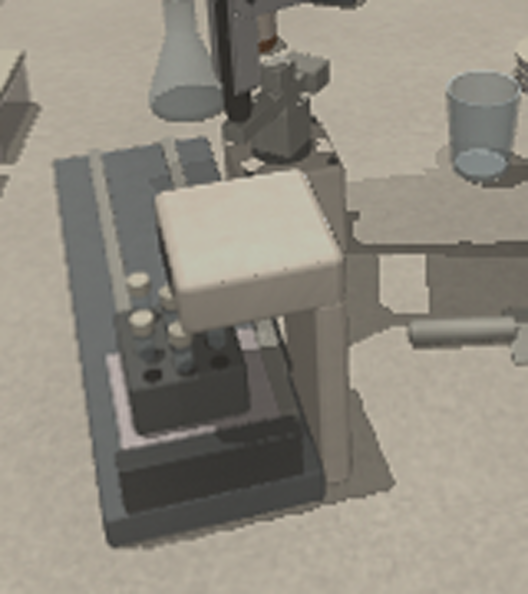

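Emit:
carry_out --series '[{"delta_pos":[-11.4,4.2,0],"turn":[0,0,0],"hand":0},{"delta_pos":[-23.4,6.2,0],"turn":[0,0,0],"hand":0}]'

```text
clock: 23.28
eef_pos: [580.1, 50.0, 155.7]
eef_rot: [3.14, -0.001, 0.593]
wrist_force: [4.1, -1.0, 4.6]
finger_gap: 21.3
```

Emit:
carry_out --series '[{"delta_pos":[-12.1,-0.5,0],"turn":[0,0,0],"hand":0},{"delta_pos":[-24.0,-3.3,0],"turn":[0,0,0],"hand":0}]'

```text
clock: 23.52
eef_pos: [556.0, 46.7, 155.7]
eef_rot: [3.141, -0.001, 0.593]
wrist_force: [5.2, -0.3, 3.3]
finger_gap: 21.8
```

Run:
```python
from h import *
s=camera("side")[...,::-1]
cv2.imwrite("pics/e5s.png",cv2.resize(s[150:330,140:300],None,fx=3.3,fy=3.3,interpolation=cv2.INTER_CUBIC))
q=read_state();print(q["eef_pos"],q["eef_rot"],q["wrist_force"],q["finger_gap"],q["clock"])
```

```text
[554.83468303  46.3140235  155.60034733] [ 3.14107895e+00 -2.30811912e-04  5.92702581e-01] [-0.2530944   0.90668682  5.467447  ] 21.463956372586022 23.575
```

View pics/e5s.png

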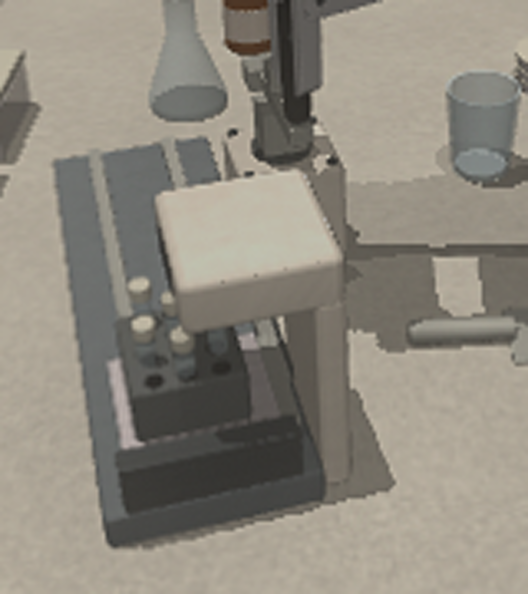

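Emit:
carry_out --series '[{"delta_pos":[-11.0,-5.0,0],"turn":[0,0,0],"hand":0},{"delta_pos":[-20.9,-12.2,0],"turn":[0,0,0],"hand":0}]'

```text
clock: 23.82
eef_pos: [535.2, 34.8, 155.7]
eef_rot: [3.142, -0.001, 0.593]
wrist_force: [4.5, 1.7, 4.5]
finger_gap: 21.5
```

Emit:
carry_out --series '[{"delta_pos":[-8.2,-8.9,0],"turn":[0,0,0],"hand":0},{"delta_pos":[-14.6,-19.2,0],"turn":[0,0,0],"hand":0}]'

```text
clock: 24.08
eef_pos: [520.3, 15.6, 155.6]
eef_rot: [-3.141, -0.001, 0.593]
wrist_force: [3.0, 4.1, 4.4]
finger_gap: 21.7
```

Run:
```python
from h import *
s=camera("side")[...,::-1]
cv2.imwrite("pics/e6s.png",cv2.resize(s[150:330,140:300],None,fx=3.3,fy=3.3,interpolation=cv2.INTER_CUBIC))
q=read_state();print(q["eef_pos"],q["eef_rot"],q["wrist_force"],q["finger_gap"],q["clock"])
```

```text
[519.72109049  14.52453171 155.45693948] [-3.14107313e+00 -5.23744682e-05  5.92432674e-01] [-1.53721301  1.04820761  6.84496354] 21.145796324323694 24.125
```

View pics/e6s.png

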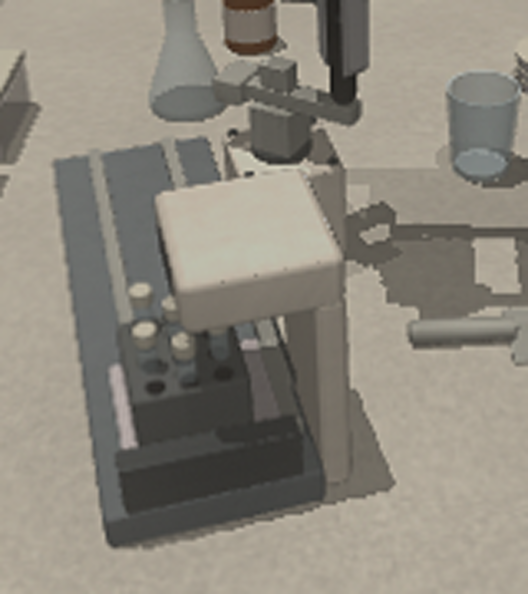

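Emit:
carry_out --series '[{"delta_pos":[-4.2,-11.4,0],"turn":[0,0,0],"hand":0},{"delta_pos":[-6.2,-23.4,0],"turn":[0,0,0],"hand":0}]'

```text
clock: 24.38
eef_pos: [513.8, -7.7, 155.5]
eef_rot: [-3.14, -0.0, 0.593]
wrist_force: [0.4, 4.8, 5.1]
finger_gap: 21.2
```

Emit:
carry_out --series '[{"delta_pos":[0.5,-12.1,0],"turn":[0,0,0],"hand":0},{"delta_pos":[3.3,-24.0,0],"turn":[0,0,0],"hand":0}]'

```text
clock: 24.62
eef_pos: [515.4, -28.4, 156.1]
eef_rot: [-3.132, -0.0, 0.594]
wrist_force: [-21.6, 32.9, 25.2]
finger_gap: 30.3
```

Run:
```python
from h import *
s=camera("side")[...,::-1]
cv2.imwrite("pics/e7s.png",cv2.resize(s[150:330,140:300],None,fx=3.3,fy=3.3,interpolation=cv2.INTER_CUBIC))
q=read_state();print(q["eef_pos"],q["eef_rot"],q["wrist_force"],q["finger_gap"],q["clock"])
```

```text
[515.37929665 -29.14573633 156.02875221] [-3.13154026e+00  3.85278643e-04  5.93435517e-01] [-24.34014579  31.11438153  27.2507488 ] 31.7379220901711 24.675
```

View pics/e7s.png

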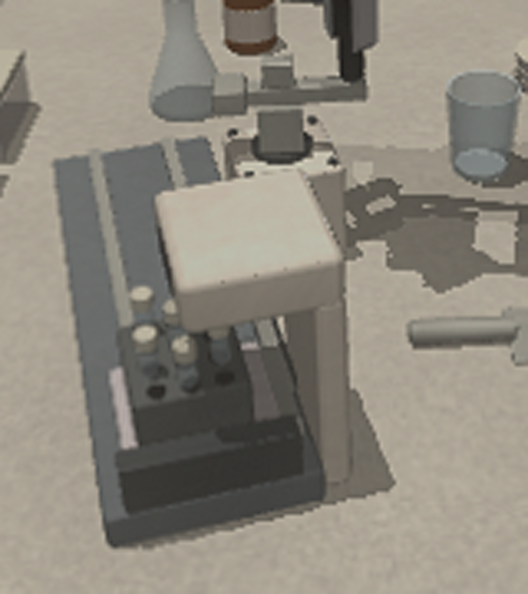

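The end stop was reached: wrist force jumped to about 33 N against the motion, the grip spread the jaws, and the carrier sits against the end block. I'll ease off and release.

Emit:
carry_out --series '[{"delta_pos":[-1,3,0],"turn":[0,0,0],"hand":0},{"delta_pos":[-1,4,0],"turn":[0,0,0],"hand":0.6},{"delta_pos":[-1,4,0],"turn":[0,0,0],"hand":0.7},{"delta_pos":[-1,4,0],"turn":[0,0,0],"hand":0.7},{"delta_pos":[-1,4,0],"turn":[0,0,0],"hand":0.7},{"delta_pos":[-1,4,0],"turn":[0,0,0],"hand":0.7},{"delta_pos":[-1,4,0],"turn":[0,0,0],"hand":0.7},{"delta_pos":[-1,4,0],"turn":[0,0,0],"hand":0.7}]'

```text
clock: 25.68
eef_pos: [516.1, -28.2, 155.2]
eef_rot: [-3.142, 0.0, 0.593]
wrist_force: [1.2, 0.5, -0.5]
finger_gap: 65.5
```

Emit:
carry_out --series '[{"delta_pos":[0,0,15],"turn":[0,0,0],"hand":0.7},{"delta_pos":[0,0,50],"turn":[0,0,0],"hand":0.7},{"delta_pos":[0,0,90],"turn":[0,0,0],"hand":0.7},{"delta_pos":[0,-20,110],"turn":[0,0,0],"hand":0.7},{"delta_pos":[0,-70,110],"turn":[0,0,0],"hand":0.7},{"delta_pos":[-10,-130,110],"turn":[0,0,0],"hand":0.7},{"delta_pos":[-20,-190,110],"turn":[0,0,0],"hand":0.7},{"delta_pos":[-20,-210,110],"turn":[0,0,0],"hand":0.7}]'

```text
clock: 26.68
eef_pos: [495.3, -240.7, 266.2]
eef_rot: [3.141, -0.0, 0.59]
wrist_force: [0.8, 0.9, 0.2]
finger_gap: 65.9
```

Run:
```python
from h import *
t=camera("top")[...,::-1];s=camera("side")[...,::-1]
cv2.imwrite("pics/f1s.png",cv2.resize(s[130:290,140:300],None,fx=3.7,fy=3.7,interpolation=cv2.INTER_CUBIC))
cv2.imwrite("pics/f1t.png",cv2.resize(t[80:230,100:300],None,fx=4,fy=4,interpolation=cv2.INTER_CUBIC))
q=read_state();print(q["eef_pos"],q["wrist_force"],q["finger_gap"],q["clock"])
```

```text
[ 495.94900467 -239.32656018  265.69319464] [-0.41130991  0.3272156  -0.23404431] 65.65130583400891 26.775
```

View pics/f1s.png

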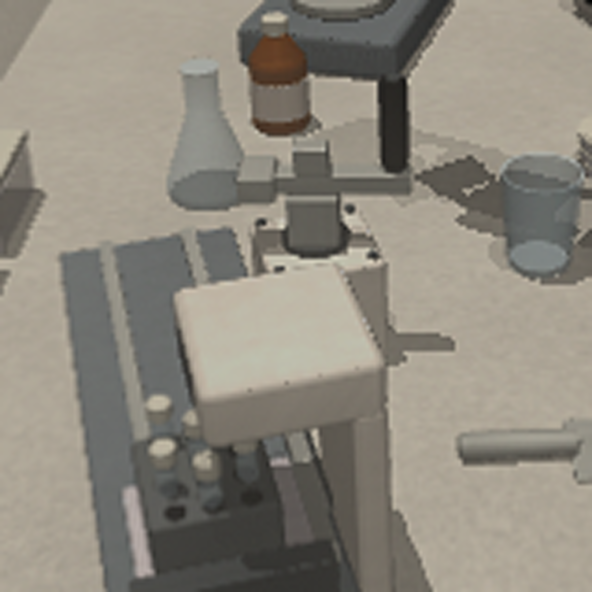

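View pics/f1t.png

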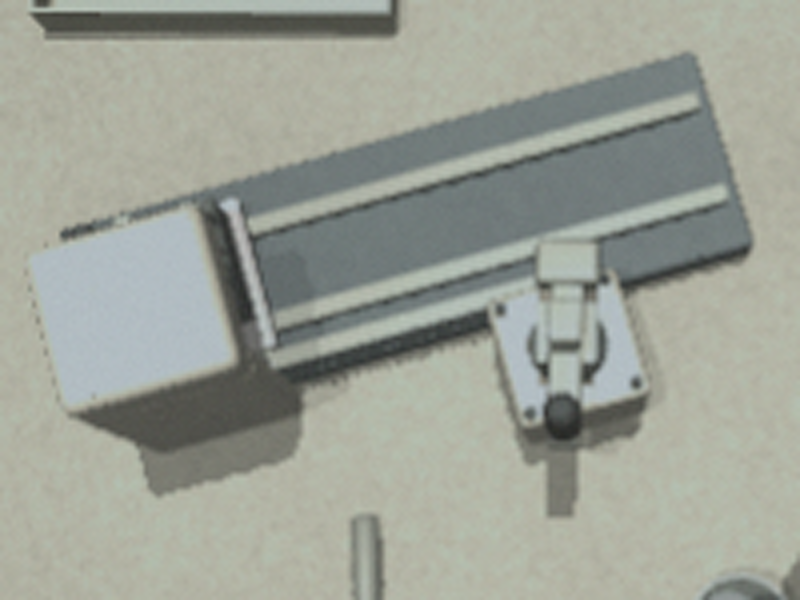

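Run:
```python
from h import *
S=lambda x,y:cp(x,y,140,130,3.7)
T=lambda x,y:cp(x,y,100,80,4)
obs=[("top",T(569,317),(0,0,78)),("top",T(567,262),(-41,0,60)),("top",T(563,413),(62,0,130)),
("side",S(311,151),(0,0,78)),("side",S(258,162),(-41,0,60)),("side",S(393,78),(62,0,130))]
def res(p):
    r=[]
    for n,uv,l in obs:
        c,s=np.cos(p[2]),np.sin(p[2])
        r+=list(proj(n,[p[0]+c*l[0],p[1]+s*l[0],p[3]+l[2]])[0]-uv)
    return r
f=least_squares(res,[575,-11,3.14,100]);print(f.x,np.degrees(f.x[2]),np.round(f.fun,2))
p=ray("side",S(160,402),131)[:2]-[575.7,-11.6];c,n=np.cos(.287),np.sin(.287);print(p@[c,n],p@[-n,c])
for uv in((232,205),(270,345)):
  for z in(30,60):
    p=ray("top",T(*uv),z)[:2]-[575.7,-11.6];print(z,p@[c,n],p@[-n,c])
```

```text
[575.87372614 -11.9445886    3.13680248  97.9426352 ] 179.72554317127194 [-0.5   0.44  0.37 -0.66  0.15 -1.15  0.55 -1.65  0.41  1.25  0.65  0.62]
144.69538448809794 212.23061039676915
30 174.76414725115492 199.91972460683047
60 164.3537735263567 194.9720473668746
30 69.73213540007589 199.4324129521765
60 62.41342187603157 194.4990799299644
```

Run:
```python
from h import *
t=camera("top")[...,::-1];cv2.imwrite("pics/g1.png",cv2.resize(np.hstack([cv2.imread("pics/raw_t.png"),t]),(800,300)))
```

```text
(no output)
```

View pics/g1.png

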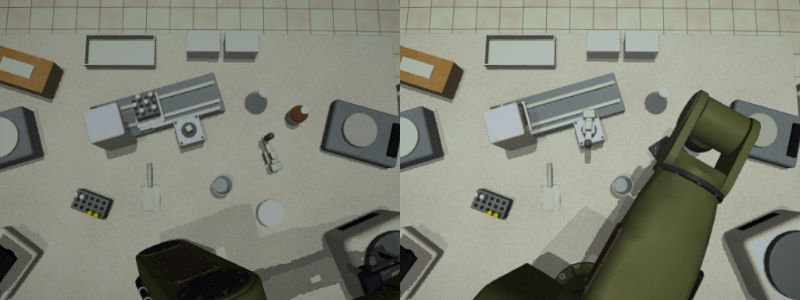

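Before and after match: beaker (221,185), flask (256,100), spatula and rack are all in place. The arm is clear of everything, so I'll hand in.

```bash
python3 -c "
from cell import *
print(sign_off())"
```

```text
the job is handed in; nothing more can be done
None
```

I fitted the crank onto the square shaft down to its collar and wound it counter-clockwise about 2.4 turns by the free-spinning grip until the carrier stopped hard. Then I released it, backed the arm clear and handed the job in at about 27 s.

**Last checks**
- **Crank:** a fit to both pictures put it at (575.9, -11.9) mm, within about 1 mm of the shaft axis. Its underside came out at about 98 mm (±2 mm) against the collar's 100 mm, so it is fully down.
- **Carrier:** I could not read its travel directly. I inferred home from about 33 N of opposing force at the end, the plate sitting against the end block in the picture, and the wound angle (about 120 mm of travel).
- **Disagreement:** the tube-cap position in the side picture gave about 4 mm less travel than the turns did. This is within what I can read off the pictures.
- **Other things on the bench:** the beaker, flask, rack and spatula showed no visible shift. In the last pictures the arm hid the dishes in the top view and part of the scene, but the bottle was in place in the side view.

**What went wrong on the way**
- The first two grasps missed. In the first I lifted before the fingers had closed.
- In the second, the fingertips turned out to be about 30 mm higher than the reported TCP and closed on top of the block with about 15 N. The crank stayed put, and I used that 30 mm offset from then on.
- At the end stop, the grip briefly spread the jaws to about 32 mm before I released.

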